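# Set a brass rod to length in the cutting jig

### The arm

A 6-joint arm with a two-finger parallel gripper is mounted at the origin on the work surface. World frame = base frame: x ahead of the robot, y to its left, z up, the work surface at z = 0. Lengths are in mm, angles in rad, forces in N, time in s.
With the tool pointing down it reaches from about 300 to 775 mm from the base axis. Payload 14.6 kg.
Tool frame: the origin (TCP) lies at the very end of the fingers, on their centre line; the grasp point (between the pads) lies 19 mm behind it; z points along the fingers, y is the line along which they close (so a half turn about z gives the same grasp; the last joint's range is limited). The gripper opens to 94 mm and grips with 3 to 60 N. Pads are 16 mm wide; open, the fingers measure 119 mm over their backs; the gripper's body (75 mm by 177 mm) begins 78 mm behind the grasp point.
Start: joints at [-1.283, 0.3, 1.521, -0, 1.321, -0.067], TCP at [191.064, -515.736, 205.446] pointing down, gripper open.
Joint ranges: [-3.03, 3.03], [-0.79, 2.21], [0.23, 2.52], [-1.04, 4.18], [0, 3.07], [-2.55, 2.55]. Speed limits (rad/s): [2.22, 2.22, 2.57, 3.14, 3.14, 3.14].

### API

Orientations are given as [roll, pitch, yaw] about the fixed x, y, z axes, in that order (R = Rz(yaw) Ry(pitch) Rx(roll)).
In Python, from cell import read_state, viewer, manip, models gives the robot as it stands.
- The arm moves only by the tool carry_out, never from a script. Its argument "deltas" is a list of rows, each an object with "dp": the shift along the tool's x, y, z in mm, a list of three; "roll": the turn about the tool's z in degrees; "gripper": the opening, from -1 (shut) to 1 (fully open), so that 0 is half open. In form: [{"dp": [tx, ty, tz], "roll": roll, "gripper": gripper}, ...]. A call has 1 to 12 rows; each row is the pose to reach, as a shift and turn from the pose commanded when the call began, along the tool's axes at that moment; what a row does not reach only later rows make up. A row lasts 1/12 s, in which the tool goes at most 41.7 mm and 7.16 degrees, less where a joint would pass 70% of its speed; a pose out of reach is approached as far as the arm can. A call with a gripper value outside its range is refused whole. The fingers move at their own pace and stop on an object; "newtons" is the grip in N (left out, the last holds). Time passes only in rows, so rows that repeat a pose let the fingers close. It gives the time, the measured TCP pose, the force, the opening and the grip force at its end, in the units of the state.
- read_state(): the state, without advancing time (a new reading comes with each control period).
- viewer.camera(name): name is "scene" or "top"; returns the picture (480x640x3 uint8, red, green, blue); there is no depth.
- viewer.camera_params(name): a dict with "fovy" (degrees; the focal length in pixels is half the picture's height over the tangent of half this angle, whatever the lens; pixels are square), "cx", "cy" (the principal point, pixels), "k1" (the pictures are not rectified: a ray, as slopes to the right and down, at radius r is drawn at 1 + k1 r^2 times it, then the intrinsics apply), "eye" and "attitude" of the camera in the world. Camera axes: x right, y up, looking along -z (the intrinsics and any distortion apply to the point x, -y, -z); pixel columns grow to the right and rows downward; lengths in mm; the calibration is good to about 2 mm. A picture is of the moment at which its call begins. camera_params takes no time and is no camera call.
- manip.sign_off(): hands the job in; it is judged then, once.
Trained networks look in the newest picture that a camera, given by its name, has taken for a name from the list of things; names that differ only in an ending like _2 or _b are one class to them, and where a whole thing is asked for, a point or a joint stands for the part that bears it (a point fixed in the world has none). Each returns a list of dicts, best first, with "p" (0 to 1); they miss things now and then, are a little off and sometimes report something else, mostly with a low value. They report only what shows in the picture. A call takes as long as a camera call. They do not tell look-alikes from the thing itself.
- models.cut_out(camera, label): "region" (480x640 bool, what is visible of it) and "box" ([left, top, right, bottom] in pixels, round what is visible of it).
The state is a dict: "clock": time; "joints": joint angles; "qd": joint speeds; "effort": joint torques, N m; "eef_pos": TCP position; "eef_rot": TCP orientation; "wrist_force": force on the tool from outside, world axes, zero at the start; "moment": the same for the moment, N m; "finger_gap": finger opening in mm; "finger_force": force on a finger pad.
Only numpy, scipy, OpenCV 4.12 (cv2) and the standard library are available. Lean on these libraries where they do the work, as an engineer would, in place of code of your own. Each camera call takes 0.05 s, during which the arm holds its last target. There are 200 camera calls.

### The job

Get the long brass rod ready for sawing: flip the length stop's flag fully down, press the rod down past the sprung jaws until it sits home in both fork clips of the cutting jig, and slide it along until its end butts against the lowered flag. The flag has to be down before the rod comes up to it; leave the rod clipped in, touching the flag, and leave the short rod and the other things on the bench where they are.

Things in the scene. Friction and masses are not known exactly. Their poses are not given: they have to be found in the camera images.
- jig: Rod cutting jig, fixed on the bench: grey base 104 x 256 mm, 14 mm thick, two fork clips, saw guide, stop rail. Origin on the bench below the seated rod's axis; y runs along the seated rod towards the stop, x away from the robot, z up. Seated axis: x = 0, z = 45 mm. Fingers fit between the clips (clear from y = -46 to +6 mm). Rail at x = 42 mm, y = 54 to 155 mm, top below 56 mm
- jaw_a_seat (a point): Seated rod's axis in the first fork clip (jig y = -58 mm), 45 mm over the bench, axes as the jig's. The clip is 24 mm long in y over the jaw's cheeks. Slot 18 mm wide, floor 37 mm over the bench; front wall (x = -9 to -23 mm) 63 mm high with flared mouth; rear wall low, with the sprung jaw above it, its roller overhanging the slot; jaw top 67 mm over the bench
- jaw_b_seat (a point): The same for the second clip, at jig y = +18 mm. Beyond it stands the saw guide, open from above: four posts 72 mm high, at jig x = -26 to -14 and 14 to 26 mm, y = 36 to 50 mm
- jaw_a (a joint): Opening of the first clip's sprung jaw, rad: 0 shut, springs back by itself. The rod pressed straight down (about 4 to 6 N per clip) pushes the roller aside, to about 0.1, and the jaw snaps shut over it. Shut, the roller clears the seated rod by 0.5 mm: the rod slides lengthwise with little friction but does not come up
- jaw_b (a joint): The same for the second clip
- stop: Carriage of the length stop, a dark steel block locked on the jig's rail (its x = 24 to 56, y = 9 to 35 mm, top 60 mm over the bench), black thumbscrew at the back. Axes as the jig's; origin on the bench below the seated rod's axis, in the plane of the face that the rod's end meets. Its place along the rail differs each time
- flag (a joint): Angle of the flip flag, rad: 0 is fully down (level, across the rod's path), about 1.57 upright, 1.95 leaning back away from the rod. It starts up (1.6 to 1.95). Stiff hinge: stays where it is left, 1 to 2 N at its tip moves it
- flag_pin (a point): Middle of the flag's hinge pin, 45 mm over the bench, at x = 28, y = 4 mm of stop; the pin lies along the stop's y
- flag_tip (a point): Outer end of the flag: a steel bar 64 mm long from the pin, 18 mm deep (9 mm either side of the line from pin to tip), 8 mm thick along the pin. Lowered, it lies level towards the robot side and its top is 54 mm over the bench
- stop_face (a point): Where the seated rod's axis meets the face of the lowered flag, 45 mm over the bench. The rod comes from the -y side
- rod: The long brass rod: 180 mm long, 16 mm in diameter, about 0.3 kg, both ends alike. Origin at its middle, x along it. It starts lying in a groove of the wooden stock rest, its axis 30 mm over the bench
- rest: Wooden stock rest, fixed, 108 x 112 mm, origin below its middle: 5 mm base board and two notched ridges 14 mm thick at x = -45 and +45 mm, 30 mm high, with open space of 76 mm between them. Two open-topped grooves along its x axis at y = -27.5 and +27.5 mm hold the two rods, which lie in either one
- short_rod: Shorter, thinner brass rod, 120 mm long, 12 mm in diameter, in the other groove. Not needed
- tweezers: Steel tweezers lying flat, 130 mm long, 8 mm high. Bystander
- loupe: Black eye loupe, 34 mm in diameter, 28 mm high. Bystander
- tin_1: Round lidded tin, 53 mm in diameter, 24 mm high. Bystander
- tin_2: Another such tin. Bystander
- hammer: Hammer lying flat, 200 mm long. Bystander
- blower: Rubber dust blower standing up, 66 mm in diameter, 95 mm high. Bystander
- dust_cover: Glass dust cover on a black base, 100 mm in diameter, 65 mm high. Bystander
Not all that is in view belongs to the job. Leave any green look-alike of the rod alone.

How it is judged:
By the outcome, as a careful person would: the job done as asked, in the order asked, and still so for the second after the job is handed in, with the robot touching nothing.
It also fails if it takes over 67 s, if anything falls off the work surface, if the arm or the gripper's body presses on something with over 40 N, if the wrist force passes 120 N, or if a joint passes its speed limit or range.

## Working session

There is one attempt and no reset: what is moved stays moved. The work goes in short steps, Python scripts to look and compute and a tool call to move; the robot and the scene stay as the last step left them, time stands still between calls to the robot, and variables do not carry over. Pictures are saved under pics/ and viewed, at most 10 in all, crops included, and the job is handed in when it is done.

Besides the shell and the picture viewer there is one more tool, called after "Call:" by a JSON object that holds its "fn" and its "kwargs". carry_out: Moves the arm, as the interface text tells. Its arguments: {"type":"object","properties":{"deltas":{"type":"array"},"newtons":{"type":"number"}},"required":["deltas"]}

```bash
mkdir -p pics; python3 - <<'E'
from cell import read_state, viewer, manip, models
import cv2
s=read_state();print(s)
for n in("scene","top"):
    im=viewer.camera(n);cv2.imwrite(f"pics/{n}0.png",im[:,:,::-1]);print(n,viewer.camera_params(n))
E
```

```text
{'clock': 0.0, 'joints': array([-1.28257054e+00,  3.00465933e-01,  1.52160455e+00, -2.62760703e-05,
        1.32067377e+00, -6.65990567e-02]), 'qd': array([ 9.20787088e-05, -1.05544010e-03,  8.62480766e-04,  1.50062393e-03,
        1.89540493e-03, -2.55917846e-04]), 'effort': array([-3.50851406e-04, -5.31807554e+01, -3.52737880e+01,  7.08269281e-02,
        2.43939960e-02, -8.35335845e-05]), 'eef_pos': array([ 190.99975547, -515.48636989,  204.87923151]), 'eef_rot': array([-3.14044192e+00, -5.12440520e-05,  3.54831332e-01]), 'wrist_force': array([-0.22208234, -0.1688058 ,  0.49847973]), 'moment': array([0.02030212, 0.04786594, 0.04075395]), 'finger_force': 0.0, 'finger_gap': 93.97483199617581}
scene {'fovy': 42.5382738172732, 'cx': 315.6517140735758, 'cy': 245.23946733866904, 'k1': 0.06242545030493114, 'eye': array([1007.05986841,  692.71701696, 1334.63070915]), 'attitude': array([0.54807194, 0.00506718, 2.46995837])}
top {'fovy': 53.467538534289524, 'cx': 309.15999734900765, 'cy': 236.364467810927, 'k1': -0.052381835545022556, 'eye': array([ 275.35837733,   69.04680316, 1552.6679131 ]), 'attitude': array([ 0.15368362, -0.00507043, -1.54980171])}
```

View pics/top0.png

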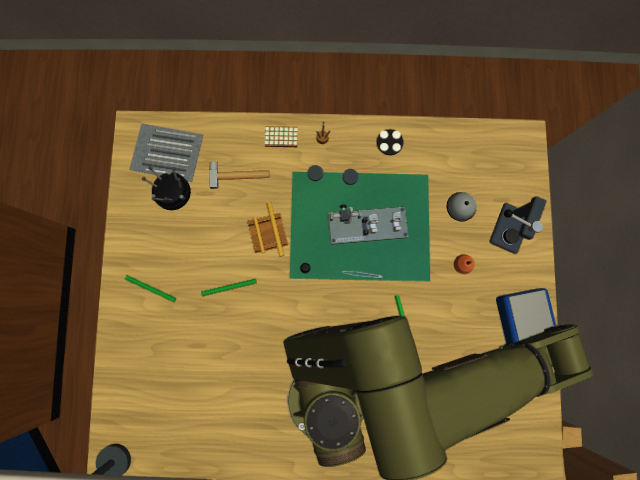

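View pics/scene0.png

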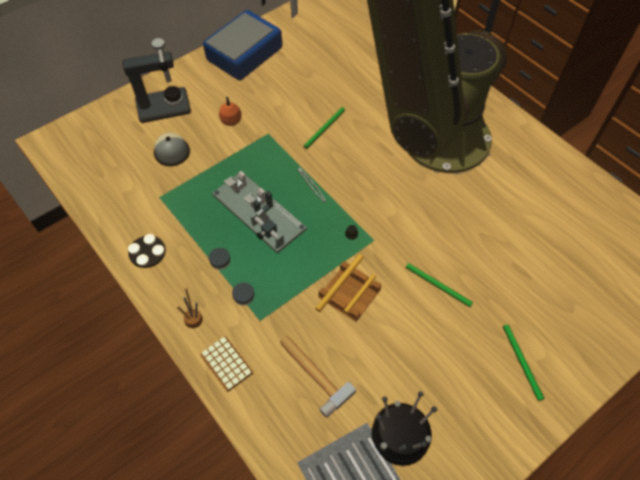

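The top picture shows the jig at (368,225) with the stop at its left end (345,213), and the stock rest at (267,232). The rods on the rest are the longer one at (276,228) and the shorter one at (258,234). The green look-alikes are at (150,288), (229,287) and (400,305). The scene picture shows the same layout, with the jig at (258,213) and the long rod at (340,283).

```bash
cat > h.py <<'E'
import numpy as np, cv2
from scipy.spatial.transform import Rotation as R
from cell import read_state, viewer, manip, models
class Cam:
    def __init__(s,n):
        p=viewer.camera_params(n);s.f=240/np.tan(np.radians(p['fovy'])/2);s.c=np.array([p['cx'],p['cy']]);s.k=p['k1']
        s.e=np.array(p['eye']);s.M=R.from_euler('xyz',p['attitude']).as_matrix()
    def proj(s,P):
        q=(np.atleast_2d(P)-s.e)@s.M;u=np.c_[q[:,0],-q[:,1]]/-q[:,2:]
        return u*(1+s.k*(u**2).sum(1,keepdims=True))*s.f+s.c
    def back(s,px,z):
        d=(np.atleast_2d(px)-s.c)/s.f;u=d.copy()
        for _ in range(20):u=d/(1+s.k*(u**2).sum(1,keepdims=True))
        r=np.c_[u[:,0],-u[:,1],-np.ones(len(u))]@s.M.T
        return s.e+r*((z-s.e[2])/r[:,2:])
def rect(m):
    c=max(cv2.findContours(m.astype(np.uint8),0,2)[0],key=cv2.contourArea)
    return cv2.boxPoints(cv2.minAreaRect(c))
E
python3 - <<'E'
from h import *
np.set_printoptions(precision=1,suppress=True)
ims={n:viewer.camera(n) for n in("top","scene")}
for n in ims:
    c=Cam(n)
    for l,z in(("jig",14),("rod",30),("short_rod",30),("rest",5),("stop",60),("flag",50)):
        for d in models.cut_out(n,l)[:3]:
            r=rect(d['region']);b=c.back(r,z)
            print(n,l,round(d['p'],2),r.mean(0),d['region'].sum(),b[:,:2].mean(0),'edges',[np.round(np.linalg.norm(b[i+1]-b[i])) for i in(0,1)],'ang',[round(np.degrees(np.arctan2(*(b[i+1]-b[i])[1::-1])),1) for i in(0,1)])
t=cv2.resize(ims['top'][160:290,230:430],None,fx=4,fy=4,interpolation=2)
cv2.imwrite('pics/topc.png',t[:,:,::-1])
t=cv2.resize(ims['scene'][150:330,200:400],None,fx=3.3,fy=3.3,interpolation=2)
cv2.imwrite('pics/scenec.png',t[:,:,::-1])
E
```

```text
top jig 0.9 [367.7 224.8] 2317 [ 556.7 -125.4] edges [np.float64(258.0), np.float64(108.0)] ang [np.float64(-83.8), np.float64(-175.9)]
top jig 0.4 [236.8 179. ] 604 [702.2 311.8] edges [np.float64(89.0), np.float64(203.0)] ang [np.float64(-6.3), np.float64(-99.0)]
top rod 0.8 [275.1 229.4] 302 [532.7 177.4] edges [np.float64(21.0), np.float64(180.0)] ang [np.float64(-74.4), np.float64(-164.4)]
top rod 0.8 [228.4 287.1] 275 [342.1 319.9] edges [np.float64(180.0), np.float64(19.0)] ang [np.float64(-74.6), np.float64(-163.9)]
top rod 0.54 [150.3 288.4] 276 [332.2 570.7] edges [np.float64(21.0), np.float64(173.0)] ang [np.float64(-23.1), np.float64(-114.4)]
top short_rod 0.32 [274.6 228.1] 281 [536.7 179.1] edges [np.float64(20.0), np.float64(178.0)] ang [np.float64(-73.9), np.float64(-163.9)]
top short_rod 0.18 [350.5 176. ] 220 [716.2 -66.1] edges [np.float64(50.0), np.float64(55.0)] ang [np.float64(-88.6), np.float64(-179.8)]
top rest 0.84 [266.9 232.6] 848 [524.8 205.6] edges [np.float64(42.0), np.float64(111.0)] ang [np.float64(-74.4), np.float64(-164.3)]
top stop 0.56 [346. 214.] 
[... 1028 characters left out ...]
), np.float64(98.6)]
scene short_rod 0.32 [354.8 294.4] 1590 [528.3 228.7] edges [np.float64(121.0), np.float64(86.0)] ang [np.float64(-162.6), np.float64(100.3)]
scene rest 0.87 [355.  294.3] 1645 [518.3 219.9] edges [np.float64(124.0), np.float64(88.0)] ang [np.float64(-162.6), np.float64(100.3)]
scene rest 0.35 [266.8 224.8] 329 [566.8 -74.6] edges [np.float64(90.0), np.float64(49.0)] ang [np.float64(-127.9), np.float64(138.2)]
scene stop 0.53 [267.  224.5] 299 [584.2 -43. ] edges [np.float64(45.0), np.float64(80.0)] ang [np.float64(141.4), np.float64(53.4)]
scene flag 0.59 [262.5 215.5] 95 [574.  -77.4] edges [np.float64(19.0), np.float64(36.0)] ang [np.float64(-166.4), np.float64(92.4)]
```

View pics/topc.png

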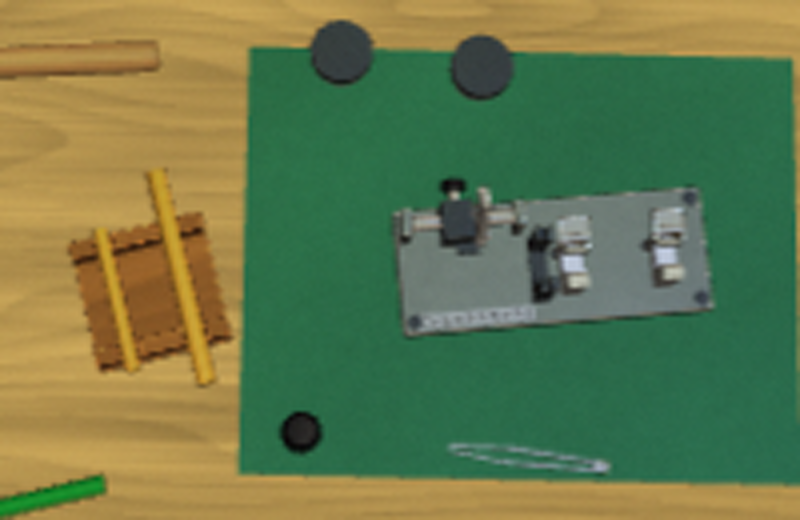

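View pics/scenec.png

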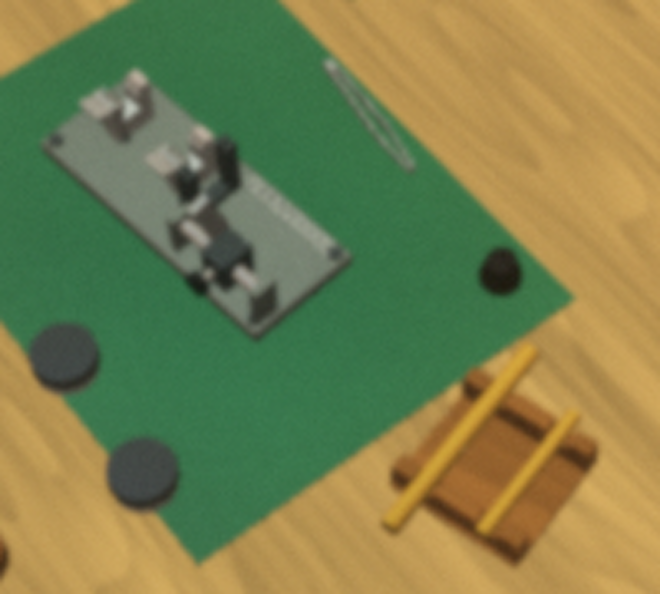

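The crops show the long rod on the jig side of the rest, crop (180,275). The short rod is at (115,300), and the green look-alike at (55,495) stays alone. The stop carriage is at (460,222) with the flag upright beside it, and the clips are at (574,255) and (667,245).

Rod candidates in the top image are brass long (275,229), brass short (258,234), and green at (229,287), (150,288) and (400,305). I choose (275,229) because it is brass and measures 180 mm. Next I fit the jig pose.

```bash
cat > fit.py <<'E'
from h import *
from scipy.optimize import minimize
from scipy.ndimage import map_coordinates
np.set_printoptions(precision=2,suppress=True)
C={n:Cam(n) for n in("top","scene")}
I={n:cv2.imread(f'pics/{n}0.png').astype(float) for n in C}
G={n:I[n][:,:,1]-I[n][:,:,2] for n in C}   # green minus red
def W(p,q): # jig->world
    c,s=np.cos(p[2]),np.sin(p[2]);q=np.atleast_2d(q)
    return np.c_[p[0]+c*q[:,0]-s*q[:,1],p[1]+s*q[:,0]+c*q[:,1],q[:,2]]
def samp(im,px): return map_coordinates(im,[px[:,1],px[:,0]],order=1)
t=np.linspace(.03,.97,80)[:,None]
def score(p,cams):
    tot=0
    for k,n in enumerate(cams):
        o=p[3+2*k:5+2*k] if len(p)>3 else 0
        a,b=52,128
        co=np.array([[-a,-b],[a,-b],[a,b],[-a,b]],float)
        for i in range(4):
            e=co[i]*(1-t)+co[(i+1)%4]*t; nn=(co[(i+1)%4]-co[i])[::-1]*[1,-1];nn=nn/np.linalg.norm(nn)
            z=14*np.ones((80,1))
            i_,o_=[samp(G[n],C[n].proj(W(p,np.c_[e+nn*d,z]))+o) for d in(-3,3)]
            tot+=np.clip(o_-i_,-10,40).mean()
    return -tot
if __name__=="__main__":
    for cams in(["top"],["scene"],["top","scene"]):
        r=min((minimize(score,[557+dx,-125+dy,np.radians(a)],args=(cams,),method='Nelder-Mead',options=dict(initial_simplex=None,xatol=.05)) for dx in(-4,0,4) for dy in(-4,0,4) for a in(4,6)),key=lambda r:r.fun)
        print(cams,r.x[:2],np.degrees(r.x[2]),r.fun)
    p=r.x; 
    def box(x0,x1,y0,y1,z0,z1): return np.array([[x,y,z] for z in(z0,z1) for x,y in((x0,y0),(x1,y0),(x1,y1),(x0,y1))],float)
    ox,oy=-6,-42.  # origin in base frame, guess
    B=[box(-52-ox,52-ox,-128-oy,128-oy,0,14)]+[box(-23,-9,y-12,y+12,14,63) for y in(-58,18)]+[box(a,b,36,50,14,72) for a,b in((-26,-14),(14,26))]
    p2=np.r_[W(p,[[ox,oy,0]])[0,:2],p[2]];print(p2)
    for n,(x,y,w,h,f) in dict(top=(320,198,100,52,8),scene=(205,165,105,90,6)).items():
        im=cv2.resize(I[n][y:y+h,x:x+w].astype(np.uint8),None,fx=f,fy=f,interpolation=2)
        for b in B:
            q=((C[n].proj(W(p2,b))-[x,y]+.5)*f-.5).round().astype(int)
            for i in range(4):
                cv2.line(im,q[4+i],q[4+(i+1)%4],(0,0,255),1)
        cv2.imwrite(f'pics/{n}_o.png',im)
E
python3 fit.py
```

```text
['top'] [ 556.88 -125.29] 6.05169991333773 -153.3806960155708
['scene'] [ 561.28 -118.19] 6.175442941819714 -121.21121952728109
['top', 'scene'] [ 557.34 -123.62] 6.080430399940052 -209.22914660006745
[ 555.82 -166.02    0.11]
```

View pics/top_o.png

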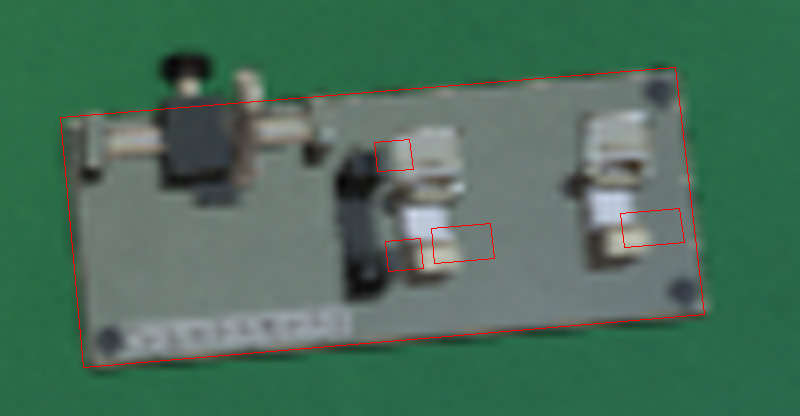

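View pics/scene_o.png

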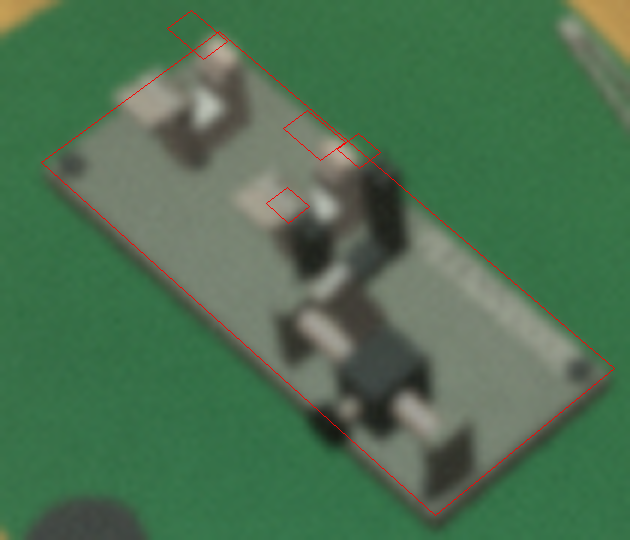

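The base outline fits well in both pictures. In the top overlay the real front walls (425,257) and (622,240) are shifted from my guess, so the origin lies near base offset (-11,-28). I refine it with full box outlines.

```bash
cat > ov.py <<'E'
from fit import *
p=np.array([556.9,-124.6,np.radians(6.07)])
ox,oy=-11,-28.
pj=np.r_[W(p,[[ox,oy,0]])[0,:2],p[2]]
def inv(w): 
    d=np.atleast_2d(w)[:,:2]-pj[:2];c,s=np.cos(pj[2]),np.sin(pj[2]);return np.c_[d[:,0]*c+d[:,1]*s,-d[:,0]*s+d[:,1]*c]
def box(x0,x1,y0,y1,z0,z1): return np.array([[x,y,z] for z in(z0,z1) for x,y in((x0,y0),(x1,y0),(x1,y1),(x0,y1))],float)
if __name__=="__main__":
    cc=inv(C['top'].back([[344.6,214.9]],60))[0];print('pj',pj,'carriage',cc)
    sy=cc[1]-22
    B=[box(-23,-9,y-8,y+8,14,63) for y in(-58,18)]+[box(a,b,36,50,14,72) for a,b in((-26,-14),(14,26))]+[box(24,56,sy+9,sy+35,40,60)]
    out=np.zeros((600,800,3),np.uint8)
    for n,(x,y,w,h,f),Y in(('top',(335,203,80,33,10),0),('scene',(218,165,74,67,4),330)):
        im=cv2.resize(I[n][y:y+h,x:x+w].astype(np.uint8),None,fx=f,fy=f,interpolation=2)
        for b in B:
            q=((C[n].proj(W(pj,b))-[x,y]+.5)*f-.5).round().astype(int)
            cv2.polylines(im,[cv2.convexHull(q.astype(np.int32))],1,(0,0,255),1)
            cv2.polylines(im,[q[4:].astype(np.int32)],1,(0,255,255),1)
        out[Y:Y+im.shape[0],:im.shape[1]]=im[:600-Y,:800]
    cv2.imwrite('pics/ov1.png',out)
E
python3 ov.py
```

```text
pj [ 548.92 -153.61    0.11] carriage [ 40.89 104.46]
```

View pics/ov1.png

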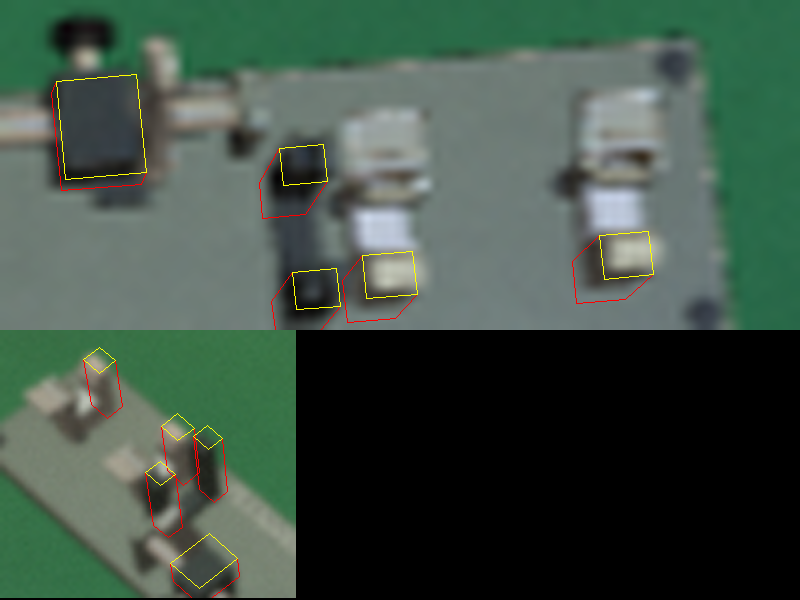

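The overlay matches the image. Posts, walls and carriage all sit within about 1 mm in the top view; the carriage measures x=40.9 against 40 stated. The jig is at about (549,-154) with yaw 6.07°, and the stop is at jig y≈82.5. I flip the flag first.

```bash
cat > go.py <<'E'
import sys
from h import *
np.set_printoptions(precision=2,suppress=True)
PJ=np.array([548.9,-153.9,np.radians(6.07)])
def jw(x,y,z): 
    c,s=np.cos(PJ[2]),np.sin(PJ[2]);return np.array([PJ[0]+c*x-s*y,PJ[1]+s*x+c*y,z])
def wj(w):
    c,s=np.cos(PJ[2]),np.sin(PJ[2]);d=np.array(w[:2])-PJ[:2];return np.array([c*d[0]+s*d[1],-s*d[0]+c*d[1],w[2]])
def rel(w,yaw=None,s=None):
    s=s or read_state();M=R.from_euler('xyz',s['eef_rot'])
    dp=M.inv().apply(np.array(w)-s['eef_pos']);y=np.degrees(s['eef_rot'][2])
    return dp, 0 if yaw is None else -(((yaw-y)+180)%360-180)
def rep():
    s=read_state();print('t',s['clock'],'pos',s['eef_pos'],'jig',wj(s['eef_pos']),'yaw',np.degrees(s['eef_rot'][2]),'F',s['wrist_force'],'gap',s['finger_gap'])
if __name__=="__main__":
    rep()
    # args: j|w x y z [yaw]  per target
    for a in sys.argv[1:]:
        k,*v=a.split(',');v=list(map(float,v))
        w=jw(*v[:3]) if k=='j' else np.array(v[:3])
        print(a,w,*rel(w,v[3] if len(v)>3 else None))
E
python3 go.py j,105,86.5,150,96.07
```

```text
t 0.8 pos [ 191.06 -515.74  205.44] jig [-394.09 -321.97  205.44] yaw 20.328486765243607 F [-0.13  0.69  0.25] gap 93.746763184564
j,105,86.5,150,96.07 [644.16 -56.78 150.  ] [ 584.33 -272.96   55.44] -75.74151323475638
```

Call:
{"fn": "carry_out", "kwargs": {"deltas": [{"dp":[38,-18,0],"roll":-6,"gripper":-1},{"dp":[76,-36,0],"roll":-13,"gripper":-1},{"dp":[114,-53,0],"roll":-20,"gripper":-1},{"dp":[152,-71,0],"roll":-27,"gripper":-1},{"dp":[190,-89,0],"roll":-34,"gripper":-1},{"dp":[228,-107,0],"roll":-41,"gripper":-1},{"dp":[266,-124,0],"roll":-48,"gripper":-1},{"dp":[304,-142,0],"roll":-55,"gripper":-1},{"dp":[342,-160,0],"roll":-62,"gripper":-1},{"dp":[380,-178,0],"roll":-69,"gripper":-1},{"dp":[418,-195,0],"roll":-75.7,"gripper":-1},{"dp":[456,-213,0],"roll":-75.7,"gripper":-1}], "newtons": 20}}

```text
clock: 1.8
eef_pos: [543.6, -158.1, 205.6]
eef_rot: [3.141, 0.0, 1.684]
wrist_force: [0.7, -1.4, 0.4]
finger_gap: 17.7
finger_force: 0.0
```

```bash
python3 go.py j,105,86.5,150,96.07
```

```text
t 1.8 pos [ 543.57 -158.15  205.6 ] jig [ -5.75  -3.66 205.6 ] yaw 96.48282905613696 F [ 0.69 -1.38  0.37] gap 17.692697352941575
j,105,86.5,150,96.07 [644.16 -56.78 150.  ] [ 89.37 111.38  55.62] 0.41282905613695675
```

Call:
{"fn": "carry_out", "kwargs": {"deltas": [{"dp":[25,31,0],"roll":0.4,"gripper":-1},{"dp":[50,62,0],"roll":0.4,"gripper":-1},{"dp":[75,93,0],"roll":0.4,"gripper":-1},{"dp":[89.5,111.5,0],"roll":0.4,"gripper":-1},{"dp":[89.5,111.5,40],"roll":0.4,"gripper":-1},{"dp":[89.5,111.5,80],"roll":0.4,"gripper":-1},{"dp":[89.5,111.5,115],"roll":0.4,"gripper":-1},{"dp":[89.5,111.5,115],"roll":0.4,"gripper":-1},{"dp":[89.5,111.5,115],"roll":0.4,"gripper":-1}]}}

```text
clock: 2.55
eef_pos: [643.3, -59.2, 89.9]
eef_rot: [-3.139, -0.001, 1.669]
wrist_force: [0.9, -0.0, 1.3]
finger_gap: 0.7
finger_force: 0.0
```

```bash
python3 go.py j,-22,86.5,88,96.07; python3 - <<'E'
from h import *
im=viewer.camera('scene');im2=viewer.camera('top')
o=np.zeros((600,800,3),np.uint8)
a=cv2.resize(im[120:270,190:340],None,fx=4,fy=4,interpolation=2);b=cv2.resize(im2[150:300,325:375],None,fx=4,fy=4,interpolation=2)
o[:,:600]=a;o[:,600:]=b;cv2.imwrite('pics/f1.png',o[:,:,::-1])
E
```

```text
t 2.55 pos [643.35 -59.21  89.93] jig [103.93  84.17  89.93] yaw 95.62507767262139 F [ 0.89 -0.03  1.27] gap 0.698687817142808
j,-22,86.5,88,96.07 [517.88 -70.21  88.  ] [   1.35 -125.94    2.26] -0.44492232737860604
```

View pics/f1.png

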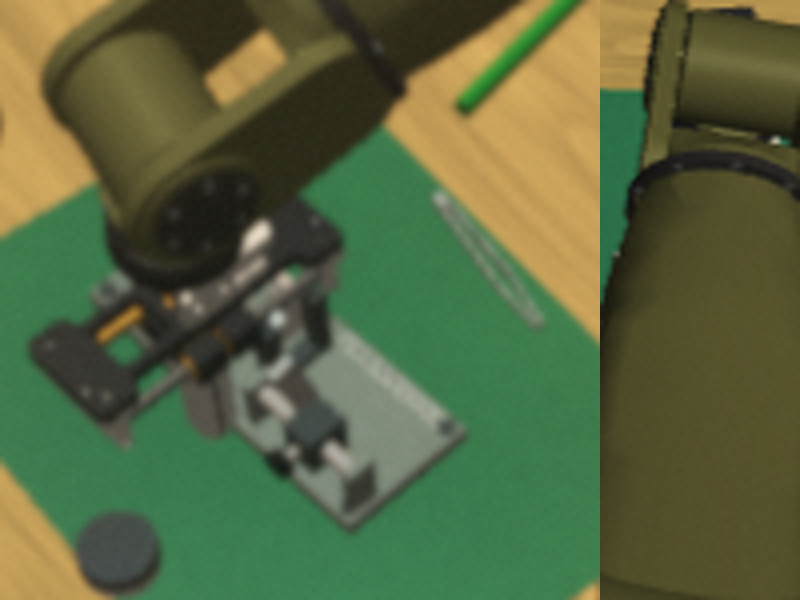

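The picture shows the closed fingers behind the stop at (205,410), with the carriage at (315,430). The arm hides the top view. I sweep the flag over towards the robot.

Call:
{"fn": "carry_out", "kwargs": {"deltas": [{"dp":[1.5,-12,2],"roll":-0.4,"gripper":-1},{"dp":[1.5,-24,2],"roll":-0.4,"gripper":-1},{"dp":[1.5,-36,2],"roll":-0.4,"gripper":-1},{"dp":[1.5,-46,2],"roll":-0.4,"gripper":-1},{"dp":[1.5,-56,2],"roll":-0.4,"gripper":-1},{"dp":[1.5,-66,2],"roll":-0.4,"gripper":-1},{"dp":[1.5,-76,2],"roll":-0.4,"gripper":-1},{"dp":[1.5,-86,2],"roll":-0.4,"gripper":-1},{"dp":[1.5,-96,2],"roll":-0.4,"gripper":-1},{"dp":[1.5,-106,2],"roll":-0.4,"gripper":-1},{"dp":[1.5,-116,2],"roll":-0.4,"gripper":-1},{"dp":[1.5,-124,2],"roll":-0.4,"gripper":-1}]}}

```text
clock: 3.65
eef_pos: [521.0, -70.3, 91.2]
eef_rot: [3.137, 0.001, 1.676]
wrist_force: [1.1, -0.4, -0.4]
finger_gap: 0.3
finger_force: 0.0
```

```bash
python3 go.py j,-20,86.5,110,96.07 j,-18,86.5,56,96.07
```

```text
t 3.65 pos [521.   -70.32  91.2 ] jig [-18.91  86.07  91.2 ] yaw 96.01805507573918 F [ 1.13 -0.36 -0.41] gap 0.3450485666399518
j,-20,86.5,110,96.07 [519.87 -70.   110.  ] [  0.41  -1.01 -18.81] -0.05194492426079478
j,-18,86.5,56,96.07 [521.85 -69.79  56.  ] [ 0.48  0.76 35.2 ] -0.05194492426079478
```

Call:
{"fn": "carry_out", "kwargs": {"deltas": [{"dp":[0,0,5],"roll":0,"gripper":-1},{"dp":[0,0,10],"roll":0,"gripper":-1},{"dp":[0,0,15],"roll":0,"gripper":-1},{"dp":[0,0,20],"roll":0,"gripper":-1},{"dp":[0,0,24],"roll":0,"gripper":-1},{"dp":[0,0,28],"roll":0,"gripper":-1},{"dp":[0,0,32],"roll":0,"gripper":-1},{"dp":[0,0,34],"roll":0,"gripper":-1},{"dp":[0,0,34],"roll":0,"gripper":-1}]}}

```text
clock: 4.4
eef_pos: [518.8, -70.2, 54.2]
eef_rot: [-3.138, -0.001, 1.675]
wrist_force: [0.6, -0.5, -0.6]
finger_gap: 1.0
finger_force: 0.2
```

Call:
{"fn": "carry_out", "kwargs": {"deltas": [{"dp":[0,0,1],"roll":0,"gripper":-1},{"dp":[0,0,1.5],"roll":0,"gripper":-1},{"dp":[0,0,1.5],"roll":0,"gripper":-1}]}}

```text
clock: 4.65
eef_pos: [520.9, -70.1, 53.9]
eef_rot: [3.141, 0.001, 1.676]
wrist_force: [-6.9, -1.2, 10.2]
finger_gap: 0.2
finger_force: 5.0
```

```bash
python3 go.py
```

```text
t 4.65 pos [520.89 -70.13  53.91] jig [-19.    86.26  53.91] yaw 96.03565661373922 F [-6.94 -1.22 10.2 ] gap 0.20718394773882198
```

10 N at z = 53.9 means the flag is level, since its lowered top is 54. Next I lift and go to the rod.

Call:
{"fn": "carry_out", "kwargs": {"deltas": [{"dp":[0,0,-35],"roll":0,"gripper":-1},{"dp":[0,0,-70],"roll":7,"gripper":-0.1},{"dp":[30,0,-85],"roll":14,"gripper":-0.1},{"dp":[70,0,-85],"roll":21,"gripper":-0.1},{"dp":[110,0,-85],"roll":28,"gripper":-0.1},{"dp":[150,0,-85],"roll":35,"gripper":-0.1},{"dp":[190,0,-85],"roll":42,"gripper":-0.1},{"dp":[230,0,-85],"roll":49,"gripper":-0.1},{"dp":[240,0,-85],"roll":56,"gripper":-0.1},{"dp":[240,20,-85],"roll":63,"gripper":-0.1},{"dp":[240,30,-85],"roll":70,"gripper":-0.1},{"dp":[240,38,-85],"roll":77,"gripper":-0.1}]}}

```text
clock: 5.65
eef_pos: [534.1, 173.8, 138.3]
eef_rot: [3.141, -0.002, 0.369]
wrist_force: [-0.8, -0.7, 0.3]
finger_gap: 42.6
finger_force: 0.0
```

```bash
python3 - <<'E'
from h import *
from go import *
# rod width/ends refined from first pictures with the net on fresh picture
C=Cam('scene');viewer.camera('scene')
for l in('rod','flag','stop'):
    for d in models.cut_out('scene',l)[:1]:
        r=rect(d['region']);ys,xs=np.nonzero(d['region']);m=C.back([[xs.mean(),ys.mean()]],45)[0]
        print(l,d['p'],d['region'].sum(),'jig',wj(m),'world30',C.back(r,30)[:,:2].mean(0),d['box'])
E
python3 go.py w,533,178.2,100,15.8 w,533,178.2,12,15.8
```

```text
rod 0.89 483 jig [ 32.81 341.02  45.  ] world30 [535.71 181.48] [315.7, 253.6, 363.5, 313.9]
flag 0.43 128 jig [ 0.73 90.53 45.  ] world30 [536.74 -71.74] [265.3, 201.6, 288.6, 223.4]
stop 0.77 380 jig [ 31.79 102.24  45.  ] world30 [557.8  -58.59] [257.6, 204.5, 289.0, 235.9]
t 5.85 pos [532.89 172.83 137.92] jig [ 18.63 326.59 137.92] yaw 21.70786115917548 F [ 0.6   0.32 -0.74] gap 42.064706285018964
w,533,178.2,100,15.8 [533.  178.2 100. ] [ 2.08 -4.94 37.92] 5.907861159175468
w,533,178.2,12,15.8 [533.  178.2  12. ] [  2.07  -4.94 125.92] 5.907861159175468
```

Call:
{"fn": "carry_out", "kwargs": {"deltas": [{"dp":[2.5,-6,10],"roll":5.9,"gripper":-0.1},{"dp":[2.5,-6,40],"roll":5.9,"gripper":-0.1},{"dp":[2.5,-6,70],"roll":5.9,"gripper":-0.1},{"dp":[2.5,-6,100],"roll":5.9,"gripper":-0.1},{"dp":[2.5,-6,115],"roll":5.9,"gripper":-0.1},{"dp":[2.5,-6,126],"roll":5.9,"gripper":-0.1},{"dp":[2.5,-6,126],"roll":5.9,"gripper":-0.1},{"dp":[2.5,-6,126],"roll":5.9,"gripper":-0.6},{"dp":[2.5,-6,126],"roll":5.9,"gripper":-0.6}], "newtons": 15}}

```text
clock: 6.6
eef_pos: [533.7, 179.4, 13.4]
eef_rot: [3.142, -0.002, 0.272]
wrist_force: [0.4, -0.3, -1.0]
finger_gap: 32.4
finger_force: 0.0
```

```bash
python3 go.py w,533,178.2,12,15.8; python3 - <<'E'
from h import *
o=np.zeros((600,800,3),np.uint8)
im=viewer.camera('scene');im2=viewer.camera('top')
o[:,:600]=cv2.resize(im[190:340,230:380],None,fx=4,fy=4,interpolation=2);o[:,600:]=cv2.resize(im2[170:320,250:300],None,fx=4,fy=4,interpolation=2)
cv2.imwrite('pics/f2.png',o[:,:,::-1])
E
```

```text
t 6.6 pos [533.71 179.44  13.36] jig [ 20.15 333.08  13.36] yaw 15.605910334323669 F [ 0.42 -0.27 -1.  ] gap 32.3765373725753
w,533,178.2,12,15.8 [533.  178.2  12. ] [-1.02  1.    1.36] -0.19408966567633001
```

View pics/f2.png

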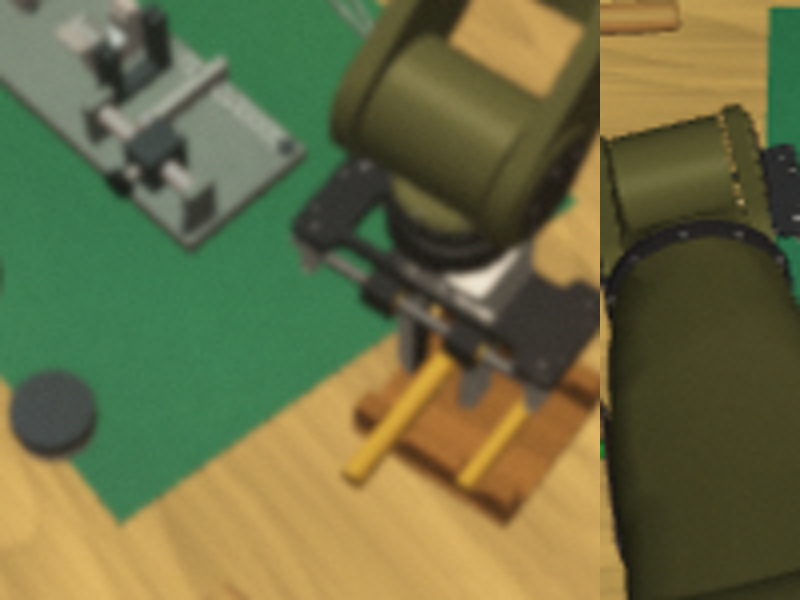

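The picture shows the flag lying level across the rod's path at (190,88), and the fingers straddling the long rod at (415,390). I close the gripper.

Call:
{"fn": "carry_out", "kwargs": {"deltas": [{"dp":[0,0,0.8],"roll":0,"gripper":-0.8},{"dp":[0,0,0.8],"roll":0,"gripper":-1},{"dp":[0,0,0.8],"roll":0,"gripper":-1},{"dp":[0,0,0.8],"roll":0,"gripper":-1},{"dp":[0,0,0.8],"roll":0,"gripper":-1},{"dp":[0,0,0.8],"roll":0,"gripper":-1}], "newtons": 10}}

```text
clock: 7.2
eef_pos: [533.5, 179.3, 11.9]
eef_rot: [3.142, -0.001, 0.271]
wrist_force: [0.3, -0.6, 6.1]
finger_gap: 15.8
finger_force: 10.0
```

Call:
{"fn": "carry_out", "kwargs": {"deltas": [{"dp":[0,0,0],"roll":0,"gripper":-1},{"dp":[0,0,-10],"roll":0,"gripper":-1},{"dp":[0,0,-35],"roll":0,"gripper":-1},{"dp":[0,0,-60],"roll":0,"gripper":-1},{"dp":[0,0,-85],"roll":0,"gripper":-1},{"dp":[0,0,-100],"roll":0,"gripper":-1},{"dp":[0,0,-100],"roll":0,"gripper":-1},{"dp":[0,0,-100],"roll":0,"gripper":-1}], "newtons": 40}}

```text
clock: 7.87
eef_pos: [532.8, 179.3, 111.3]
eef_rot: [-3.142, -0.0, 0.271]
wrist_force: [-0.6, 0.3, -3.7]
finger_gap: 14.9
finger_force: 40.0
```

```bash
python3 go.py j,0,-22.5,112,96.07;  python3 - <<'E'
from h import *
from go import *
C=Cam('scene');viewer.camera('scene');s=read_state()
g=s['eef_pos']+[0,0,19]
d=models.cut_out('scene','rod')[0];c=C.back(rect(d['region']),g[2]);print(d['p'],c,'grip',g)
E
```

```text
t 7.8667 pos [532.84 179.27 111.25] jig [ 19.26 333.01 111.25] yaw 15.552081509631023 F [-0.63  0.27 -3.7 ] gap 14.937881885314686
j,0,-22.5,112,96.07 [ 551.28 -176.27  112.  ] [-77.56 347.47  -0.8 ] -80.51791849036897
0.95 [[435.15 284.63 129.2 ]
 [417.13 278.06 129.2 ]
 [376.84 435.25 129.2 ]
 [394.38 440.65 129.2 ]] grip [532.39 179.11 129.2 ]
```

Call:
{"fn": "carry_out", "kwargs": {"deltas": [{"dp":[-4,19,0],"roll":-4,"gripper":-1},{"dp":[-11,48,0],"roll":-11,"gripper":-1},{"dp":[-17,77,0],"roll":-18,"gripper":-1},{"dp":[-24,106,0],"roll":-25,"gripper":-1},{"dp":[-30,135,0],"roll":-32,"gripper":-1},{"dp":[-37,164,0],"roll":-39,"gripper":-1},{"dp":[-43,193,0],"roll":-46,"gripper":-1},{"dp":[-50,222,0],"roll":-53,"gripper":-1},{"dp":[-56,251,0],"roll":-60,"gripper":-1},{"dp":[-63,280,0],"roll":-67,"gripper":-1},{"dp":[-69,309,0],"roll":-74,"gripper":-1},{"dp":[-75,335,0],"roll":-79,"gripper":-1}]}}

```text
clock: 8.97
eef_pos: [549.7, -165.1, 109.5]
eef_rot: [-3.139, -0.001, 1.656]
wrist_force: [0.7, -0.3, -3.2]
finger_gap: 14.9
finger_force: 40.0
```

```bash
python3 go.py j,0,-22.5,85,96.07
```

```text
t 8.9667 pos [ 549.73 -165.13  109.48] jig [ -0.36 -11.26 109.48] yaw 94.90240218624365 F [ 0.65 -0.28 -3.18] gap 14.862385857987963
j,0,-22.5,85,96.07 [ 551.28 -176.27   85.  ] [-11.26   0.65  24.47] -1.1675978137563447
```

Call:
{"fn": "carry_out", "kwargs": {"deltas": [{"dp":[-6,0.6,5],"roll":-1.2,"gripper":-1},{"dp":[-11.3,0.6,15],"roll":-1.2,"gripper":-1},{"dp":[-11.3,0.6,30],"roll":-1.2,"gripper":-1},{"dp":[-11.3,0.6,45],"roll":-1.2,"gripper":-1},{"dp":[-11.3,0.6,45],"roll":-1.2,"gripper":-1},{"dp":[-11.3,0.6,45],"roll":-1.2,"gripper":-1}]}}

```text
clock: 9.47
eef_pos: [551.2, -174.0, 64.6]
eef_rot: [-3.139, -0.002, 1.671]
wrist_force: [0.7, -0.9, -2.3]
finger_gap: 14.8
finger_force: 40.0
```

```bash
python3 go.py j,0,-22.5,64,96.07; python3 - <<'E'
from h import *
from go import *
C={n:Cam(n) for n in('scene','top')};s=read_state();z=s['eef_pos'][2]+19;t=wj(s['eef_pos'])
f=5;o=np.zeros((600,800,3),np.uint8)
for n,(x,y,w,h),X in(('scene',(205,150,90,110),0),('top',(330,180,60,100),460)):
    im=viewer.camera(n)[:,:,::-1];im=cv2.resize(np.ascontiguousarray(im[y:y+h,x:x+w]),None,fx=f,fy=f,interpolation=2)
    for P,col in(([[-8,-112.5,z],[-8,67.5,z],[8,67.5,z],[8,-112.5,z]],(0,0,255)),([[-36,82.5,54],[37,82.5,54],[37,90.5,54],[-36,90.5,54]],(255,0,0))):
        P=np.array([jw(*(np.array(q)+([t[0],0,0] if col[2] else 0))) for q in P]);q=((C[n].proj(P)-[x,y]+.5)*f-.5).round().astype(np.int32)
        cv2.polylines(im,[q],1,col,1)
    o[:im.shape[0],X:X+im.shape[1]]=im[:600]
cv2.imwrite('pics/f3.png',o)
E
```

```text
t 9.4667 pos [ 551.24 -174.02   64.64] jig [  0.2  -20.26  64.64] yaw 95.72954230097109 F [ 0.73 -0.87 -2.29] gap 14.795925950436253
j,0,-22.5,64,96.07 [ 551.28 -176.27   64.  ] [-2.24 -0.18  0.64] -0.3404576990288888
```

View pics/f3.png

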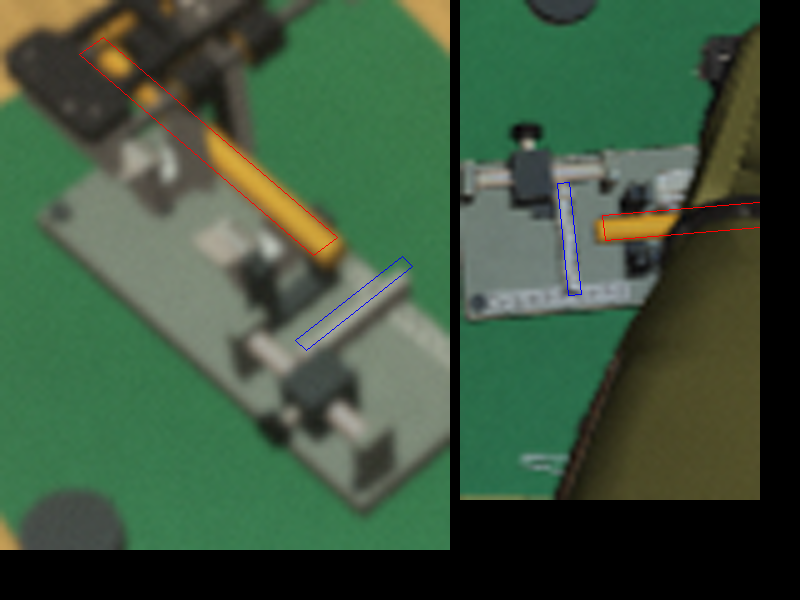

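The overlay shows the held rod in line with the slot in the top view, with its end at (600,230), about 12 mm short of the lowered flag at (570,240). The flag outline fits. In the scene view the rod and the flag show the same small camera bias. I press down in steps.

Call:
{"fn": "carry_out", "kwargs": {"deltas": [{"dp":[0,0,4],"roll":-0.3,"gripper":-1},{"dp":[0,0,8],"roll":-0.3,"gripper":-1},{"dp":[0,0,12],"roll":-0.3,"gripper":-1},{"dp":[0,0,15],"roll":-0.3,"gripper":-1},{"dp":[0,0,15],"roll":-0.3,"gripper":-1},{"dp":[0,0,15],"roll":-0.3,"gripper":-1}], "newtons": 60}}

```text
clock: 10.07
eef_pos: [551.9, -174.8, 51.0]
eef_rot: [-3.141, -0.0, 1.676]
wrist_force: [0.6, 0.6, -3.8]
finger_gap: 14.6
finger_force: 60.0
```

```bash
python3 go.py j,0,-20,26,96.07
```

```text
t 10.0667 pos [ 551.92 -174.8    50.99] jig [  0.79 -21.1   50.99] yaw 96.0369950221881 F [ 0.6   0.59 -3.83] gap 14.565369522807647
j,0,-20,26,96.07 [ 551.01 -173.79   26.  ] [ 1.1  -0.78 24.99] -0.03300497781191325
```

Call:
{"fn": "carry_out", "kwargs": {"deltas": [{"dp":[1,-0.6,2],"roll":0,"gripper":-1},{"dp":[1,-0.6,4],"roll":0,"gripper":-1},{"dp":[1,-0.6,6],"roll":0,"gripper":-1},{"dp":[1,-0.6,7],"roll":0,"gripper":-1},{"dp":[1,-0.6,7],"roll":0,"gripper":-1}]}}

```text
clock: 10.48
eef_pos: [552.4, -174.0, 44.8]
eef_rot: [3.139, 0.001, 1.676]
wrist_force: [6.7, 0.3, 0.6]
finger_gap: 14.7
finger_force: 60.0
```

```bash
python3 go.py j,0,-20,26,96.07;  python3 -c "
from go import *
print(read_state()['moment'])"
```

```text
t 10.4833 pos [ 552.4  -174.     44.81] jig [  1.36 -20.36  44.81] yaw 96.05037693770754 F [6.73 0.32 0.58] gap 14.653099007220558
j,0,-20,26,96.07 [ 551.01 -173.79   26.  ] [ 0.37 -1.41 18.81] -0.01962306229245314
[ 0.09 -1.22  0.02]
```

Force of +x 6.7 N means the rod is on the front wall's flare, so the slot is slightly further along +x. I shift and continue.

Call:
{"fn": "carry_out", "kwargs": {"deltas": [{"dp":[0,1.5,0],"roll":0,"gripper":-1},{"dp":[0,2,1],"roll":0,"gripper":-1},{"dp":[0,2,2],"roll":0,"gripper":-1},{"dp":[0,2,3],"roll":0,"gripper":-1},{"dp":[0,2,3],"roll":0,"gripper":-1}]}}

```text
clock: 10.9
eef_pos: [553.8, -173.7, 41.4]
eef_rot: [3.14, 0.0, 1.676]
wrist_force: [4.9, -0.2, 0.8]
finger_gap: 14.5
finger_force: 60.0
```

```bash
python3 go.py j,0,-20,26,96.07;  python3 -c "
from go import *
print(read_state()['moment'])"
```

```text
t 10.9 pos [ 553.81 -173.74   41.41] jig [  2.78 -20.24  41.41] yaw 96.05032713311955 F [ 4.92 -0.18  0.84] gap 14.544539323782482
j,0,-20,26,96.07 [ 551.01 -173.79   26.  ] [ 0.25 -2.8  15.4 ] -0.01967286688045533
[ 0.09 -1.03  0.05]
```

Call:
{"fn": "carry_out", "kwargs": {"deltas": [{"dp":[0,1,1],"roll":0,"gripper":-1},{"dp":[0,1,2],"roll":0,"gripper":-1},{"dp":[0,1,3],"roll":0,"gripper":-1},{"dp":[0,1,3],"roll":0,"gripper":-1}]}}

```text
clock: 11.23
eef_pos: [554.7, -173.7, 39.7]
eef_rot: [3.14, 0.001, 1.676]
wrist_force: [-2.9, 2.1, 16.7]
finger_gap: 14.8
finger_force: 60.0
```

```bash
python3 go.py;  python3 -c "
from go import *
print(read_state()['moment'])"
```

```text
t 11.2333 pos [ 554.74 -173.73   39.71] jig [  3.71 -20.33  39.71] yaw 96.04528774651803 F [-2.93  2.08 16.72] gap 14.805260479151842
[0.42 0.53 0.01]
```

Call:
{"fn": "carry_out", "kwargs": {"deltas": [{"dp":[0,0,0.5],"roll":0,"gripper":-1},{"dp":[0,0,1],"roll":0,"gripper":-1},{"dp":[0,0,1],"roll":0,"gripper":-1}]}}

```text
clock: 11.48
eef_pos: [555.1, -173.7, 39.1]
eef_rot: [3.139, 0.001, 1.676]
wrist_force: [-2.4, 3.8, 19.1]
finger_gap: 14.6
finger_force: 60.0
```

```bash
python3 go.py;  python3 -c "
from go import *
print(read_state()['moment'])"
```

```text
t 11.4833 pos [ 555.11 -173.73   39.12] jig [  4.08 -20.38  39.12] yaw 96.04391240631503 F [-2.38  3.78 19.12] gap 14.561464325182149
[ 0.54  0.31 -0.03]
```

Call:
{"fn": "carry_out", "kwargs": {"deltas": [{"dp":[0,0.7,0],"roll":0,"gripper":-1},{"dp":[0,1.2,0],"roll":0,"gripper":-1},{"dp":[0,1.2,0],"roll":0,"gripper":-1}]}}

```text
clock: 11.73
eef_pos: [555.6, -173.6, 38.3]
eef_rot: [3.141, 0.0, 1.676]
wrist_force: [-3.8, 0.7, 14.3]
finger_gap: 14.3
finger_force: 60.0
```

```bash
python3 go.py;  python3 -c "
from go import *
print(read_state()['moment'])"
```

```text
t 11.7333 pos [ 555.58 -173.61   38.28] jig [  4.55 -20.3   38.28] yaw 96.04228748897417 F [-3.81  0.67 14.25] gap 14.319053763538047
[ 0.26  0.63 -0.  ]
```

Shifting +x let the rod descend with less force. I keep pressing.

Call:
{"fn": "carry_out", "kwargs": {"deltas": [{"dp":[0,0.3,1],"roll":0,"gripper":-1},{"dp":[0,0.3,2],"roll":0,"gripper":-1},{"dp":[0,0.3,3],"roll":0,"gripper":-1},{"dp":[0,0.3,3],"roll":0,"gripper":-1}]}}

```text
clock: 12.07
eef_pos: [556.2, -173.5, 34.7]
eef_rot: [3.141, 0.001, 1.676]
wrist_force: [4.1, 1.3, 4.6]
finger_gap: 14.7
finger_force: 60.0
```

```bash
python3 go.py;  python3 -c "
from go import *
print(read_state()['moment'])"
```

```text
t 12.0667 pos [ 556.2  -173.54   34.68] jig [  5.18 -20.3   34.68] yaw 96.0497823251504 F [4.13 1.34 4.61] gap 14.716786625359447
[ 0.01 -0.51  0.06]
```

Call:
{"fn": "carry_out", "kwargs": {"deltas": [{"dp":[0,0.6,1.5],"roll":0,"gripper":-1},{"dp":[0,0.6,3],"roll":0,"gripper":-1},{"dp":[0,0.6,4.5],"roll":0,"gripper":-1},{"dp":[0,0.6,6],"roll":0,"gripper":-1},{"dp":[0,0.6,6],"roll":0,"gripper":-1}]}}

```text
clock: 12.48
eef_pos: [556.3, -173.2, 27.5]
eef_rot: [-3.141, -0.0, 1.676]
wrist_force: [4.2, -1.2, -4.6]
finger_gap: 14.5
finger_force: 60.0
```

```bash
python3 go.py;  python3 -c "
from go import *
print(read_state()['moment'])"
```

```text
t 12.4833 pos [ 556.29 -173.24   27.5 ] jig [  5.3  -20.01  27.5 ] yaw 96.04368536336727 F [ 4.2  -1.16 -4.57] gap 14.489516535116982
[-0.15 -0.87  0.04]
```

Call:
{"fn": "carry_out", "kwargs": {"deltas": [{"dp":[0,0.7,1],"roll":0,"gripper":-1},{"dp":[0,0.7,2],"roll":0,"gripper":-1},{"dp":[0,0.7,2],"roll":0,"gripper":-1}]}}

```text
clock: 12.73
eef_pos: [556.6, -173.2, 26.9]
eef_rot: [-3.14, -0.0, 1.676]
wrist_force: [-6.4, 1.2, 11.9]
finger_gap: 14.4
finger_force: 60.0
```

```bash
python3 go.py;  python3 -c "
from go import *
print(read_state()['moment'])"
```

```text
t 12.7333 pos [ 556.57 -173.25   26.85] jig [  5.58 -20.05  26.85] yaw 96.04036578849328 F [-6.42  1.22 11.9 ] gap 14.406675608873394
[0.23 1.25 0.05]
```

The rod touches the floor at TCP 26.9, so its axis is at about 45 mm and it is home. I relax the press and slide towards the flag.

Call:
{"fn": "carry_out", "kwargs": {"deltas": [{"dp":[0,-0.5,-1],"roll":0,"gripper":-1},{"dp":[0,-0.5,-1],"roll":0,"gripper":-1},{"dp":[2,-0.5,-1],"roll":0,"gripper":-1},{"dp":[4,-0.5,-1],"roll":0,"gripper":-1},{"dp":[6,-0.5,-1],"roll":0,"gripper":-1},{"dp":[7,-0.5,-1],"roll":0,"gripper":-1},{"dp":[7,-0.5,-1],"roll":0,"gripper":-1}]}}

```text
clock: 13.32
eef_pos: [555.7, -166.0, 27.0]
eef_rot: [-3.141, -0.0, 1.677]
wrist_force: [-1.7, 1.0, -1.5]
finger_gap: 14.7
finger_force: 60.0
```

```bash
python3 go.py; python3 - <<'E'
from h import *
from go import *
C=Cam('top');viewer.camera('top')
PJ
for l in('flag','rod'):
    for d in models.cut_out('top',l)[:2]:
        ys,xs=np.nonzero(d['region']);b=[wj(q) for q in C.back(rect(d['region']),50)]
        print(l,d['p'],d['region'].sum(),np.array(b)[:,:2].tolist())
E
```

```text
t 13.3167 pos [ 555.74 -165.98   27.04] jig [  5.53 -12.73  27.04] yaw 96.05848482315994 F [-1.71  1.01 -1.47] gap 14.668113796947447
flag 0.73 200 [[171.2669242016791, 107.99431078141049], [203.80126613735234, 70.32797266400618], [165.62985243917828, 39.675899437627415], [133.36394980042385, 77.33744899181872]]
rod 0.62 293 [[-162.44222338098567, 578.8216100192549], [-135.23305660585294, 403.67000593182246], [-151.80797856878152, 400.8659808333104], [-178.93345891488798, 575.7501183982224]]
rod 0.19 670 [[-1.2879898530234613, -224.59605141570557], [90.87482621319556, -236.77710829915907], [83.17568573631979, -332.31825176011677], [-9.137253289315172, -319.1851998147555]]
```

Call:
{"fn": "carry_out", "kwargs": {"deltas": [{"dp":[0.7,0,0],"roll":0,"gripper":-1},{"dp":[1.4,0,0],"roll":0,"gripper":-1},{"dp":[2.1,0,0],"roll":0,"gripper":-1},{"dp":[2.5,0,0],"roll":0,"gripper":-1},{"dp":[2.5,0,0],"roll":0,"gripper":-1}]}}

```text
clock: 13.88
eef_pos: [555.5, -163.8, 27.1]
eef_rot: [-3.141, -0.0, 1.676]
wrist_force: [-0.5, -0.4, -3.2]
finger_gap: 14.8
finger_force: 60.0
```

Call:
{"fn": "carry_out", "kwargs": {"deltas": [{"dp":[0.5,0,0],"roll":0,"gripper":-1},{"dp":[1,0,0],"roll":0,"gripper":-1},{"dp":[1.5,0,0],"roll":0,"gripper":-1},{"dp":[1.5,0,0],"roll":0,"gripper":-1}]}}

```text
clock: 14.22
eef_pos: [555.4, -162.3, 27.1]
eef_rot: [-3.141, -0.0, 1.676]
wrist_force: [0.7, -0.3, -2.6]
finger_gap: 14.7
finger_force: 60.0
```

Call:
{"fn": "carry_out", "kwargs": {"deltas": [{"dp":[0.5,0,0],"roll":0,"gripper":-1},{"dp":[1,0,0],"roll":0,"gripper":-1},{"dp":[1.5,0,0],"roll":0,"gripper":-1},{"dp":[1.5,0,0],"roll":0,"gripper":-1}]}}

```text
clock: 14.55
eef_pos: [555.5, -162.1, 27.4]
eef_rot: [3.141, 0.002, 1.676]
wrist_force: [1.0, -9.0, -3.2]
finger_gap: 14.8
finger_force: 60.0
```

Call:
{"fn": "carry_out", "kwargs": {"deltas": [{"dp":[0.5,0,0],"roll":0,"gripper":-1},{"dp":[1,0,0],"roll":0,"gripper":-1},{"dp":[1.5,0,0],"roll":0,"gripper":-1},{"dp":[1.5,0,0],"roll":0,"gripper":-1}]}}

```text
clock: 14.88
eef_pos: [555.6, -161.9, 27.7]
eef_rot: [3.14, 0.004, 1.676]
wrist_force: [0.2, -19.1, -3.7]
finger_gap: 14.6
finger_force: 60.0
```

Contact reads −19 N in y. To be sure it is the rod on the flag and not the fingers on the clip, I ease off, release, regrip further back and push again.

Call:
{"fn": "carry_out", "kwargs": {"deltas": [{"dp":[-1.5,0,0],"roll":0,"gripper":-1},{"dp":[-1.5,0,0.3],"roll":0,"gripper":-1},{"dp":[-1.5,0,0.3],"roll":0,"gripper":-0.5},{"dp":[-1.5,0,0.3],"roll":0,"gripper":-0.5},{"dp":[-1.5,0,0.3],"roll":0,"gripper":-0.5},{"dp":[-7,0,0.3],"roll":0,"gripper":-0.5},{"dp":[-14,0,0.3],"roll":0,"gripper":-0.5},{"dp":[-14,0,0.3],"roll":0,"gripper":-0.5},{"dp":[-14,0,0.3],"roll":0,"gripper":-0.5}]}}

```text
clock: 15.63
eef_pos: [556.6, -173.8, 26.8]
eef_rot: [3.142, -0.0, 1.676]
wrist_force: [-1.3, 0.4, 0.2]
finger_gap: 23.7
finger_force: 0.0
```

Call:
{"fn": "carry_out", "kwargs": {"deltas": [{"dp":[0,0,0],"roll":0,"gripper":-1},{"dp":[0,0,0],"roll":0,"gripper":-1},{"dp":[0,0,0],"roll":0,"gripper":-1},{"dp":[0,0,0],"roll":0,"gripper":-1},{"dp":[0,0,0],"roll":0,"gripper":-1}], "newtons": 20}}

```text
clock: 16.05
eef_pos: [556.6, -173.3, 26.8]
eef_rot: [-3.142, 0.0, 1.676]
wrist_force: [-0.1, -0.8, 0.0]
finger_gap: 15.2
finger_force: 20.0
```

Call:
{"fn": "carry_out", "kwargs": {"deltas": [{"dp":[0.5,0,0],"roll":0,"gripper":-1},{"dp":[1,0,0],"roll":0,"gripper":-1},{"dp":[1.5,0,0],"roll":0,"gripper":-1},{"dp":[1.5,0,0],"roll":0,"gripper":-1}]}}

```text
clock: 16.38
eef_pos: [556.6, -173.0, 27.0]
eef_rot: [3.141, 0.002, 1.676]
wrist_force: [0.3, -9.9, -1.7]
finger_gap: 15.7
finger_force: 20.0
```

The force rises at once with the fingers 11 mm further back, so the rod is butted on the flag. Next is a lift test of the jaws.

Call:
{"fn": "carry_out", "kwargs": {"deltas": [{"dp":[-0.7,0,-0.7],"roll":0,"gripper":-1},{"dp":[-0.7,0,-1.5],"roll":0,"gripper":-1},{"dp":[-0.7,0,-2],"roll":0,"gripper":-1},{"dp":[-0.7,0,-2],"roll":0,"gripper":-1}]}}

```text
clock: 16.72
eef_pos: [556.3, -173.1, 28.3]
eef_rot: [-3.141, 0.001, 1.676]
wrist_force: [1.8, -7.6, -7.7]
finger_gap: 15.1
finger_force: 20.0
```

```bash
python3 go.py;  python3 -c "
from go import *
print(read_state()['moment'])"
```

```text
t 16.7167 pos [ 556.32 -173.12   28.3 ] jig [  5.35 -19.9   28.3 ] yaw 96.03474780286629 F [ 1.85 -7.56 -7.73] gap 15.1159993023372
[-1.47 -0.46 -0.06]
```

Call:
{"fn": "carry_out", "kwargs": {"deltas": [{"dp":[0,0,0],"roll":0,"gripper":-1},{"dp":[0,0,-0.7],"roll":0,"gripper":-1},{"dp":[0,0,-1.2],"roll":0,"gripper":-1},{"dp":[0,0,-1.2],"roll":0,"gripper":-1}], "newtons": 40}}

```text
clock: 17.05
eef_pos: [556.2, -173.1, 28.8]
eef_rot: [-3.141, 0.001, 1.676]
wrist_force: [5.4, -9.0, -16.1]
finger_gap: 15.1
finger_force: 40.0
```

```bash
python3 go.py;  python3 -c "
from go import *
print(read_state()['moment'])"
```

```text
t 17.05 pos [ 556.24 -173.1    28.84] jig [  5.27 -19.87  28.84] yaw 96.0344425745976 F [  5.41  -9.   -16.12] gap 15.081528303379107
[-1.63 -1.14  0.01]
```

Both jaws hold the rod equally, with 16 N and a balanced moment. I put it back down, nudge it against the flag and release.

Call:
{"fn": "carry_out", "kwargs": {"deltas": [{"dp":[0,0,1.5],"roll":0,"gripper":-1},{"dp":[0,0,2.5],"roll":0,"gripper":-1},{"dp":[0.3,0,3],"roll":0,"gripper":-1},{"dp":[0.3,0,3],"roll":0,"gripper":-1},{"dp":[0.3,0,3],"roll":0,"gripper":-1}], "newtons": 20}}

```text
clock: 17.47
eef_pos: [556.6, -173.1, 27.2]
eef_rot: [3.141, 0.001, 1.676]
wrist_force: [1.0, -8.7, -1.6]
finger_gap: 15.3
finger_force: 20.0
```

Call:
{"fn": "carry_out", "kwargs": {"deltas": [{"dp":[0,0,0],"roll":0,"gripper":-0.4},{"dp":[0,0,0],"roll":0,"gripper":-0.4},{"dp":[0,0,0],"roll":0,"gripper":-0.4},{"dp":[0,0,0],"roll":0,"gripper":-0.4},{"dp":[0,0,0],"roll":0,"gripper":-0.4}]}}

```text
clock: 17.88
eef_pos: [556.5, -172.0, 27.1]
eef_rot: [-3.142, -0.0, 1.676]
wrist_force: [-0.2, 0.2, 0.1]
finger_gap: 28.3
finger_force: 0.0
```

Call:
{"fn": "carry_out", "kwargs": {"deltas": [{"dp":[0,0,-10],"roll":0,"gripper":-0.4},{"dp":[0,0,-30],"roll":0,"gripper":-0.4},{"dp":[0,0,-60],"roll":0,"gripper":-0.4},{"dp":[0,0,-95],"roll":0,"gripper":-0.4},{"dp":[0,0,-130],"roll":0,"gripper":-0.4},{"dp":[-40,0,-150],"roll":0,"gripper":-0.4},{"dp":[-80,0,-150],"roll":0,"gripper":-0.4},{"dp":[-120,0,-150],"roll":0,"gripper":-0.4},{"dp":[-160,0,-150],"roll":0,"gripper":-0.4},{"dp":[-200,0,-150],"roll":0,"gripper":-0.4},{"dp":[-200,0,-150],"roll":0,"gripper":-0.4}]}}

```text
clock: 18.8
eef_pos: [576.3, -377.1, 176.6]
eef_rot: [-3.141, 0.001, 1.672]
wrist_force: [0.2, -0.1, 0.5]
finger_gap: 28.0
finger_force: 0.0
```

```bash
python3 - <<'E'
from h import *
import go
from go import *
from scipy.ndimage import map_coordinates
rep()
for n in('scene','top'):
    C=Cam(n);im=viewer.camera(n).astype(float)
    for x in(0,3,5.5):
        ys=np.arange(66,104,2.);px=C.proj([jw(x,y,53) for y in ys])
        v=[map_coordinates(im[:,:,k],[px[:,1],px[:,0]],order=1) for k in range(3)]
        print(n,x,'R-B:',(v[0]-v[2]).round().astype(int))
    # brass extent on the jig line
    ys=np.arange(-120,110,1.);px=C.proj([jw(4,y,53) for y in ys]);b=map_coordinates(im[:,:,0],[px[:,1],px[:,0]],order=1)-map_coordinates(im[:,:,2],[px[:,1],px[:,0]],order=1)
    i=np.nonzero(b>50)[0];print(n,'brass y from',ys[i[0]] if len(i) else None,'to',ys[i[-1]] if len(i) else None)
    for d in models.cut_out(n,'rod')[:3]: print(d['p'],d['box'],d['region'].sum())
    for d in models.cut_out(n,'flag')[:1]:
        b=[wj(q)[:2].round(1).tolist() for q in C.back(rect(d['region']),54)];print('flag',d['p'],b)
E
```

```text
t 18.8 pos [ 576.25 -377.05  176.59] jig [   3.6  -224.79  176.59] yaw 95.77625158618102 F [ 0.24 -0.07  0.48] gap 28.04554552039644
scene 0 R-B: [99 99 96 93 89 85 81 79 73 59 46 25 17 11 10 11 11 10  9]
scene 3 R-B: [133 132 133 132 131 128 126 124 116  97  70  43  24  14  11  10  10   9
   7]
scene 5.5 R-B: [142 142 142 143 142 142 139 138 129 111  79  48  26  16  11  11  11   9
   8]
scene brass y from -94.0 to 87.0
0.79 [227.8, 175.1, 273.6, 212.3] 256
0.76 [407.7, 267.0, 474.7, 308.7] 526
0.67 [498.6, 321.5, 544.7, 401.2] 641
flag 0.59 [[84.1, -65.9], [7.9, -82.9], [11.3, 93.7], [84.5, 106.4]]
top 0 R-B: [148 148 147 146 146 145 146 146 114  38   7  -9   0   1  -3  -5  -6  -7
  -7]
top 3 R-B: [142 143 146 146 145 145 145 146 112  50  17  -1   2   2  -1  -5  -7  -7
  -7]
top 5.5 R-B: [152 150 150 149 148 147 146 149 114  64  26   5   3   3   2  -3  -7  -9
  -8]
top brass y from -96.0 to 84.0
0.72 [127.7, 276.8, 175.9, 301.7] 237
0.7 [352.0, 221.1, 406.9, 232.9] 240
0.57 [202.0, 279.9, 257.2, 296.4] 255
flag 0.64 [[4.4, 87.2], [4.4, 87.2], [10.9, 86.6], [10.9, 86.6]]
```

```bash
python3 -c "
from cell import manip
print(manip.sign_off())"
```

```text
the job is handed in; nothing more can be done
None
```

The job is handed in: the flag is flipped fully down, and the long rod is clipped into both forks with its end against the flag. The rod-to-flag contact rests on the push force and camera readings, since no picture was viewed after release.

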